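# Hang a plaque hanger on the sprung hook inside a curing cabinet

## Task

Pick up the hanger with the two black resin plaques from the casting board, lower it through the narrow opening in the cabinet's roof without touching the cabinet, and hang its crossbar on the hook inside: pressed gently past the sprung roller until the bar is fully home at the bottom of the hook's seat, hanging upright and still, and let go. Never press or push hard on the hook, and leave the jar, the cup and the palette knife where they are.

Things in the scene. Friction and masses are not known exactly. Their poses are not given: they have to be found in the camera images.
- hanger: Part to hang, about 100 to 170 g, 190 mm tall, standing upright. Origin: centre of its underside, z up. Two black resin plaques, 8 mm thick (x), 46 wide (y), 50 tall (z 0 to 50), face each other with a free gap of 30 mm (outer faces at x = +-23). They hang by rods (to z 75) from the ends of a steel crossbar. A half turn about z makes no difference. Centre of mass below the bar.
- hanger_bar (a point): Middle of the hanger's round steel crossbar, on its axis: 8 mm thick, 44 mm long along the hanger's x, 75 mm above the hanger's underside. It is to lie across the hook, one plaque on either side of the hook. Axes as the hanger's.
- hanger_grip (a point): Centre of the orange grip block, 30 mm (x) by 12 mm (y) by 30 mm tall, 175 mm above the hanger's underside and 100 mm above the bar, on top of a round 8 mm stem that rises from the middle of the bar. Grip it across its 12 mm (y).
- cabinet: White and blue curing cabinet, fixed: 170 mm (x) by 300 (y) by 155 tall, origin at the centre of its underside, z up. Walls 6 mm, floor 8 mm; its +x side is open. The roof (5 mm, top at z = 155) has one opening with yellow edges: x -33 to 33, y -95 to 105 mm. A hook runs along y below the opening.
- rail: Fixed mount of the hook. Axes as the cabinet's; origin 106 mm above the cabinet's origin, on the hook's centre plane at the height of the top of its shank. A black clamp (y -145 to -115 mm) holds the steel hook, 14 mm wide (x), pointing to +y. The hook can be set in or out along y: where it stands today is not measured, it must be felt or seen.
- hook_land (a point): Point fixed on the rail at its y = -45 mm, z = 0: on the top of the hook's flat shank, a good place to land the bar. The shank (top at rail z = 0) is always there at y -90 to -25 mm and runs on towards +y to the seat, a dip 17 mm deep. A bar lying on the shank has its axis at z = 4 mm. The hook is rigid: keep forces on it well below 25 N, also when letting go: ease the hand back first if the hanger has tilted.
- seat_near (a point): Point fixed on the rail at y = -20 mm: the nearest place where the seat's near wall can be. The wall is upright, its upper edge rounded by 3 mm; the seat's floor, 44 mm long, is at rail z = -17 mm. Across the seat's mouth, 10 mm beyond the wall, lies the axis (z = -2 mm) of a white roller of 5 mm radius, which leaves a free mouth of only 5 mm.
- seat_far (a point): Point fixed on the rail at y = 40 mm: the farthest place of the seat's near wall. Roller and an orange post (its face 8 mm beyond the roller's axis, top at z = 20 mm) move together to +y against a spring, up to 15 mm: 2.5 N to start, then 0.4 N per mm. A bar slid along the shank (axis at z 4 to 6 mm) meets the roller and feels this spring.
- seat_height (a point): Point fixed on the rail at y = 10 mm, z = -13 mm: the height of the bar's axis when it is home on the floor of the seat. From where the bar meets the roller, press it straight down, with some 4 to 12 N: the roller gives way, the bar goes down 17 mm from shank to floor, and the roller springs back over it. The hanger's own weight is not enough.
- board: Black casting board, fixed, 150 by 150 by 6 mm, origin at the centre of its underside; the hanger stands on it.
- pigment: Pigment jar, 40 mm across, 60 mm tall, standing, origin at the centre of its underside. Leave alone.
- mixcup: White mixing cup, 66 mm across, 75 mm tall, origin at the centre of its underside. Leave alone.
- knife: Palette knife with a wooden handle, 190 mm long along its x, lying flat. Leave alone.

How it is judged (in metres and radians):
On the way:
1. the hanger has been lowered through the roof opening, its crossbar over the hook inside the cabinet (x of hanger_bar in the frame of rail between -0.012 and 0.012 m and y of hanger_bar in the frame of rail between -0.09 and 0.09 m and z of hanger_bar in the frame of rail between 0 and 0.03 m), for 0.1 s.
At the end, for the whole second after the job is handed in: The hanger hangs on the hook, released and at rest, upright within 0.2 rad, its crossbar on the floor of the hook's seat under the roller (bar's axis 9.5 to 18 mm below the top of the shank, within 12 mm of the hook's centre plane), touching nothing of the cabinet (x of hanger_bar in the frame of rail between -0.012 and 0.012 m and y of hanger_bar in the frame of rail between -0.03 and 0.07 m and z of hanger_bar in the frame of rail between -0.018 and -0.0095 m and angle between hanger's own z axis and vertical below 0.2 rad and contact force between hanger and rail above 0.4 N and contact force between hanger and cabinet below 0.2 N and contact force between hanger and the fingers below 0.05 N and linear speed of hanger below 0.02 m/s).
It fails at once if the hanger touches the cabinet (more than 1 N) (contact force between hanger and cabinet above 1 N).
It fails at once if the robot touches the cabinet (more than 1 N) (contact force between any of the arm, the fingers and cabinet above 1 N).
It fails at once if the hook is pressed or pushed with more than 25 N (contact force between any of hanger, the arm, the fingers and rail above 25 N).
It fails at once if the jar, the cup or the palette knife is moved by more than 20 mm (distance of any of pigment, mixcup, knife from where it was at the start of the episode above 0.02 m).
It also fails if it takes over 69 s, if anything falls off the work surface, if the arm or the gripper's body presses on something with over 40 N, if the wrist force passes 120 N, or if a joint passes its speed limit or range.

## Robot

A 6-joint arm with a two-finger parallel gripper is mounted at the origin on the work surface. World frame = base frame: x ahead of the robot, y to its left, z up, the work surface at z = 0. Lengths are in mm, angles in degrees, forces in N, time in s.
With the tool pointing down it reaches from about 300 to 850 mm from the base axis. Payload 4.2 kg.
Tool frame: the origin (TCP) lies midway between the tips of the shut fingers; the grasp point (between the pads) lies 19 mm behind it (env.grip_depth is the distance from the TCP to the grasp point, in mm); z points along the fingers, y is the line along which they close (so a half turn about z gives the same grasp; the last joint's range is limited). The gripper opens to 91 mm and grips with 3 to 60 N. Pads are 32 mm wide; open, the fingers measure 118 mm over their backs; the gripper's body (76 mm by 178 mm) begins 60 mm behind the grasp point.
Start: joints at [71.849, 18.312, 89.639, -0, 72.044, -1.146], TCP at [168.169, 549.879, 174.276] pointing down, gripper open.
Joint ranges: [-177.97, 177.97], [-48.28, 115.42], [12.27, 149.76], [-77.06, 257.06], [2.81, 150.46], [-146.56, 146.56]. Speed limits (degrees/s): [147.25, 147.25, 180, 180, 180, 180].

## Interface

Orientations are given as [roll, pitch, yaw] about the fixed x, y, z axes, in that order (R = Rz(yaw) Ry(pitch) Rx(roll)).
In Python, from workcell import env, eyes gives the robot as it stands.
- The arm moves only by the tool send_rows, never from a script. Its argument "motion" is a list of rows, each a list of 7 numbers: the shift along the world's x, y, z normalised to -1 to 1, where 1 is 0.5 m, then the turn, a rotation vector about the world's x, y, z normalised to -1 to 1, where 1 is 60 degrees, then the opening, from -1 (shut) to 1 (fully open). A call has 1 to 20 rows; each row is the pose to reach, as a shift and turn from the pose commanded when the call began; what a row does not reach only later rows make up. A row lasts 1/8 s, in which the tool goes at most 62.5 mm and 10.7 degrees, less where a joint would pass 70% of its speed; a pose out of reach is approached as far as the arm can. A call with a number of a shift or a turn outside -1 to 1 is refused whole. A call with a gripper value outside its range is refused whole. The fingers move at their own pace and stop on an object; "squeeze" is the grip in N (left out, the last holds). Time passes only in rows, so rows that repeat a pose let the fingers close. It gives the time, the measured TCP pose, the force, the opening and the grip force at its end, in the units of the state.
- env.state(): the state, without advancing time (a new reading comes with each control period).
- eyes.grab_frame(name): name is "scene" or "top" or "wrist"; returns a dict with "pixels" (480x640x3 uint8, red, green, blue), "depth" (480x640 float32, mm along the optical axis (not along the pixel's ray), 0 where there is no reading), "fx", "fy", "cx", "cy" (pixels), "R" (3x3) and "t" (3): a world point X has camera coordinates R X + t; the wrist camera has in their place "T_tool_cam" (4x4, takes a point from camera to tool coordinates, whose origin is the TCP and whose axes are the flange's). Camera axes: x right, y down, z forward; pixel columns grow to the right and rows downward; lengths in mm; the calibration is good to about 2 mm. The wrist camera is an equidistant fisheye: a pixel r from the principal point sees the ray r / f radians off the axis. A picture is of the moment at which its call begins: read the wrist's pose just before it.
- env.job_done(): hands the job in; it is judged then, once.
The state is a dict: "time_s": time; "qpos": joint angles; "qvel": joint speeds; "effort": joint torques, N m; "ee_pos": TCP position; "ee_rot": TCP orientation; "force": force on the tool from outside, world axes, zero at the start; "torque": the same for the moment, N m; "gripper_width": finger opening in mm; "gripper_force": force on a finger pad.
Only numpy, scipy, OpenCV 4.12 (cv2) and the standard library are available. Lean on these libraries where they do the work, as an engineer would, in place of code of your own. Each camera call takes 0.05 s, during which the arm holds its last target. There are 200 camera calls.

## Working session

There is one attempt and no reset: what is moved stays moved. The work goes in short steps, Python scripts to look and compute and a tool call to move; the robot and the scene stay as the last step left them, time stands still between calls to the robot, and variables do not carry over. Pictures are saved under pics/ and viewed, at most 10 in all, crops included, and the job is handed in when it is done.

Besides the shell and the picture viewer there is one more tool, called after ">>>" as name(argument=value, ...), one argument or row to a line, values as JSON. send_rows: Moves the arm, as the interface text tells. Its arguments: {"type":"object","properties":{"motion":{"type":"array"},"squeeze":{"type":"number"}},"required":["motion"]}

```bash
mkdir -p pics; ls
cat > h.py <<'E'
import numpy as np, cv2
from workcell import env, eyes
def grab(n):
    s=env.state(); f=eyes.grab_frame(n); f['s']=s; return f
def save(f,p): cv2.imwrite(p,f['pixels'][:,:,::-1])
def pts(f):
    d=f['depth']; v,u=np.mgrid[:480,:640]
    P=np.stack([(u-f['cx'])/f['fx']*d,(v-f['cy'])/f['fy']*d,d],-1)
    X=(P-f['t'])@f['R']; X[d==0]=np.nan; return X
def ray(f,u,v,z):
    d=f['R'].T@np.array([(u-f['cx'])/f['fx'],(v-f['cy'])/f['fy'],1]); c=-f['R'].T@f['t']
    return c+d*(z-c[2])/d[2]
E
python3 - <<'E'
from h import *
for n in('scene','top'):
    f=grab(n); save(f,f'pics/{n}0.png'); print(n,-f['R'].T@f['t'],f['R'].round(2).tolist(),f['fx'])
    np.savez(f'/tmp/{n}0.npz',**{k:f[k] for k in('pixels','depth','fx','fy','cx','cy','R','t')})
s=env.state();print(s['ee_pos'],s['ee_rot'],s['force'],s['time_s'])
E
```

```text
pics
scene [1162.27781804 -225.96260644  857.22709994] [[0.25, 0.97, 0.0], [0.74, -0.19, -0.64], [-0.62, 0.17, -0.77]] 534.8263494695327
top [ 395.10141095  -85.70091951 1108.96002628] [[-0.02, -1.0, 0.01], [-0.98, 0.02, -0.17], [0.17, -0.01, -0.98]] 434.8099596839053
[168.00912261 549.37439586 173.52553592] [-1.79911474e+02 -1.32462497e-03  1.62994442e+02] [ 0.41908373 -0.84571447  0.77488448] 0.1
```

View pics/scene0.png

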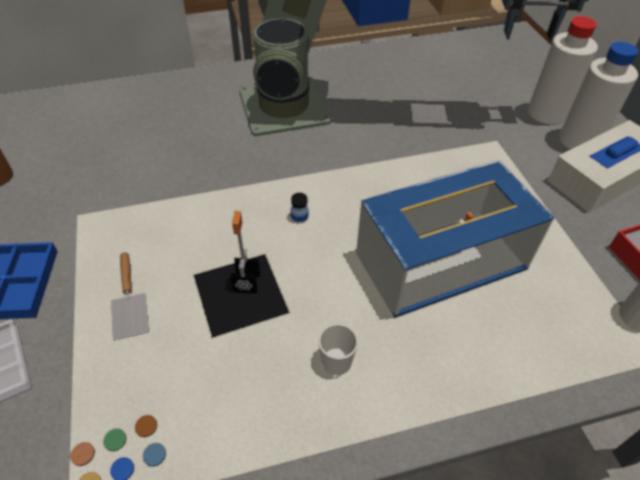

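View pics/top0.png

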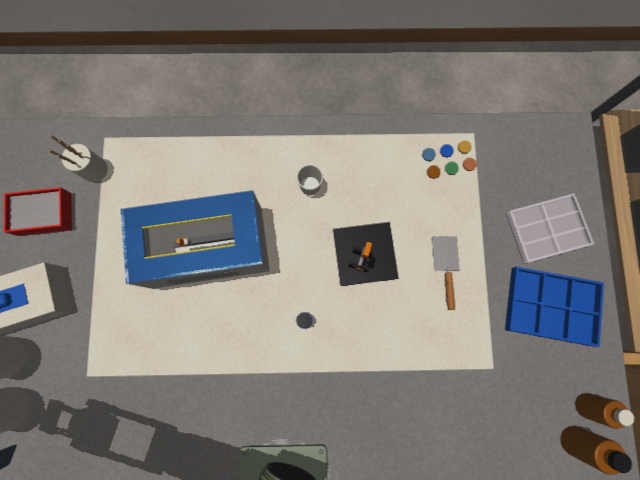

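The scene view shows the hanger on the board (orange grip at about (238,222), plaques at (245,272)) and the open-sided cabinet with its opening around (458,208). In the top view the cabinet is at (195,240) and the orange post at (181,241), with the hook pointing left (+y). The board is at (366,254) and the grip at (368,249).

Run:
```python
from h import *
def ld(n): return dict(np.load(f'/tmp/{n}0.npz'))
for n in('top','scene'):
    f=ld(n); X=pts(f); hsv=cv2.cvtColor(f['pixels'],cv2.COLOR_RGB2HSV); Z=X[...,2]
    yel=cv2.inRange(hsv,(20,90,80),(34,255,255))>0
    ora=cv2.inRange(hsv,(4,150,100),(18,255,255))>0
    blu=cv2.inRange(hsv,(100,120,60),(125,255,255))>0
    H,S=hsv[...,0],hsv[...,1]
    box=(X[...,0]>200)&(X[...,0]<700)&(X[...,1]>-300)&(X[...,1]<480)
    def rect(m,nm,z=None):
        P=X[m]
        if len(P)<4: print(n,nm,'none');return
        v,u=np.where(m)
        if z is not None: P=np.array([ray(f,a,b,z) for a,b in zip(u,v)])
        r=cv2.minAreaRect(P[:,:2].astype(np.float32))
        print(n,nm,len(P),'c',np.round(r[0],1),'sz',np.round(r[1],1),'ang',round(r[2],2),'z',np.nanpercentile(X[m][:,2],[2,50,98]).round(1))
    rect(yel&box&(abs(Z-155)<15),'yellow',155)
    rect(blu&box&(abs(Z-155)<12),'roof',155)
    rect(ora&box&(Z>165)&(X[...,1]<0),'grip')
    rect(ora&box&(Z>60)&(X[...,1]>100)&(Z<145),'post')
    rect(box&(Z>65)&(Z<85)&(X[...,1]<0)&(X[...,1]>-250)&(X[...,0]<470),'bar level')
    rect(box&(Z>30)&(Z<60)&(X[...,1]<0)&(X[...,1]>-250)&(X[...,0]<470)&(X[...,0]>320),'plaques')
    rect(box&(Z>190)&(Z<204)&(X[...,1]<0),'grip top',None)
    dark=(hsv[...,2]<45)&box&(abs(Z-6)<6)&(X[...,1]<0)
    rect(dark,'board',6)
    m=box&(X[...,1]>150)&(Z>85)&(Z<135)&(abs(X[...,0]-ray(f,*( (195,242) if n=='top' else (460,208)),106)[0])<45)
    if n=='top':
        t=m; print('hook-level',np.nanmin(X[t],0),np.nanmax(X[t],0))
f=ld('top'); c=f['pixels'][180:300,110:290]; cv2.imwrite('pics/cab.png',cv2.resize(c[:,:,::-1],None,fx=4,fy=4,interpolation=cv2.INTER_CUBIC))
```

```text
top yellow 275 c [586.1 198.4] sz [ 71.5 198.5] ang 7.53 z [150.1 155.  158.5]
top roof 6650 c [586.3 192.3] sz [168.1 298.6] ang 7.52 z [151.2 154.9 158.4]
top grip 76 c [ 544.8 -194.9] sz [11.4 29.6] ang 72.24 z [192.3 195.4 198.6]
top post 20 c [581.9 229. ] sz [13.6  7. ] ang 18.72 z [103.2 124.8 128.9]
top bar level none
top plaques 100 c [398.3 -54.1] sz [36.9 33.3] ang 44.75 z [31.7 58.4 59.9]
top grip top 81 c [ 544.9 -194.4] sz [12.1 29.7] ang 71.07 z [191.6 195.4 198.6]
top board 461 c [ 564.  -224.7] sz [145.2 120.4] ang 6.14 z [ 2.   5.9 10.7]
hook-level [572.49958906 151.10920164  85.62009109] [600.07248535 253.6011762  129.02304365]
scene yellow 367 c [584.  198.9] sz [ 71.4 194.8] ang 7.58 z [150.4 155.2 158.3]
scene roof 7128 c [587.6 192.2] sz [166.8 296.9] ang 7.47 z [153.2 155.8 158.3]
scene grip 119 c [ 547.3 -195. ] sz [10.1 29.9] ang 72.05 z [175.4 195.3 198.7]
scene post 30 c [582.8 227.7] sz [ 7.6 11. ] ang 66.2 z [108.8 124.8 128.4]
scene bar level none
scene plaques 230 c [399.4 -53.6] sz [36.1 38. ] ang 57.38 z [30.6 47.9 59.8]
scene grip top 121 c [ 545.8 -195.2] sz [12.4 30.8] ang 70.4 z [190.3 195.8 198.9]
scene board 3858 c [ 564.9 -212.6] sz [144.3 142.6] ang 6.33 z [3.2 6.5 9.7]
```

View pics/cab.png

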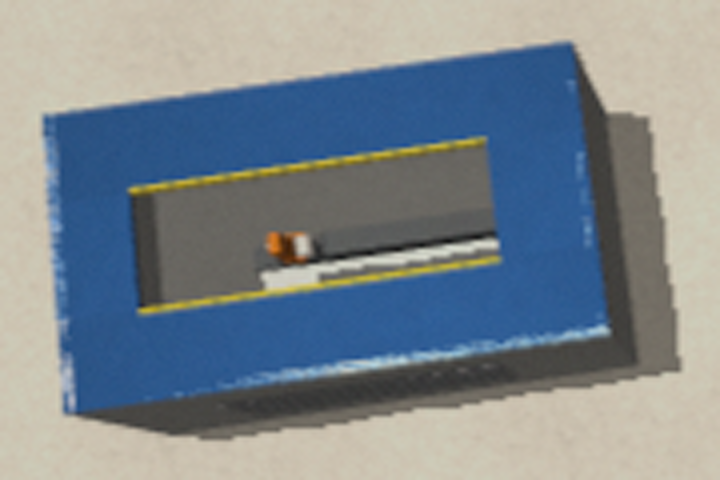

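The crop shows the post at about (280,243) and the white roller at (303,246); the opening is clear. I'll estimate where the roller is while moving towards the hanger.

Run:
```python
from h import *
f=dict(np.load('/tmp/top0.npz')); c=np.array([586.7,192.5]); a=np.radians(7.5); R=np.array([[np.cos(a),np.sin(a)],[-np.sin(a),np.cos(a)]])
for cu,cv,z in((303,246,109),(293,246,110),(315,246,106),(268,243,126),(288,243,126),(290,240,126)):
    p=ray(f,110+cu/4,180+cv/4,z); print(cu,p.round(1),'cab',(R@(p[:2]-c)).round(1))
X=pts(f)
for v in range(238,247): print(v,[(int(x) if x==x else 0) for x in X[v,174:196,2]])
```

```text
303 [582.  216.6 109. ] cab [-1.5 24.5]
293 [581.9 222.1 110. ] cab [-0.9 30. ]
315 [582.5 210.6 106. ] cab [-1.8 18.5]
268 [580.9 231.5 126. ] cab [-0.6 39.5]
288 [580.7 220.1 126. ] cab [-2.3 28.2]
290 [582.5 219.  126. ] cab [-0.7 26.9]
238 [5, 12, 124, 124, 126, 122, 7, 107, 108, 107, 105, 104, 5, 8, 8, 6, 106, 104, 107, 106, 106, 108]
239 [0, 10, 6, 126, 129, 122, 117, 105, 101, 105, 108, 108, 106, 100, 6, 9, 108, 107, 103, 105, 107, 106]
240 [5, 2, 6, 124, 125, 125, 112, 109, 98, 106, 107, 107, 105, 104, 89, 89, 104, 106, 103, 103, 103, 104]
241 [7, 10, 87, 125, 126, 126, 118, 110, 101, 105, 109, 109, 108, 106, 89, 86, 105, 106, 105, 108, 105, 105]
242 [87, 93, 90, 127, 126, 128, 120, 109, 104, 106, 110, 107, 104, 105, 91, 86, 106, 104, 106, 106, 104, 109]
243 [88, 90, 90, 123, 120, 119, 121, 110, 102, 93, 105, 108, 106, 107, 86, 91, 104, 101, 103, 102, 98, 100]
244 [88, 94, 93, 90, 93, 109, 108, 109, 105, 106, 108, 108, 101, 90, 88, 90, 88, 95, 93, 91, 88, 87]
245 [87, 92, 89, 91, 91, 91, 91, 104, 99, 98, 87, 89, 89, 86, 87, 82, 84, 9, 10, 9, 8, 9]
246 [91, 88, 88, 93, 89, 89, 88, 89, 90, 85, 9, 8, 6, 5, 8, 4, 5, 8, 5, 8, 8, 4]
```

>>> send_rows(
  motion=[
    [0.05,-0.1,0.15,0,0,0,1],
    [0.4,-0.78,0.15,0,0,0,1],
    [0.4,-0.78,0.15,0,0,0,1],
    [0.4,-0.78,0.15,0,0,0,1],
    [0.4,-0.78,0.15,0,0,0,1],
    [0.4,-0.78,0.15,0,0,0,1],
    [0.4,-0.78,0.15,0,0,0,1],
    [0.4,-0.78,0.15,0,0,0,1],
    [0.4,-0.78,0.15,0,0,0,1],
    [0.4,-0.78,0.15,0,0,0,1],
  ],
)

```text
time_s: 1.35
ee_pos: [367.7, 160.4, 249.0]
ee_rot: [180.0, -0.1, 163.0]
force: [0.6, 0.5, -0.4]
gripper_width: 91.2
gripper_force: 0.0
```

The seat mouth (cab y about 16 to 21) and the roller (about 25) agree with each other. Now going above the hanger.

>>> send_rows(
  motion=[
    [0.355,-0.711,0,0,0,-0.02,1],
    [0.355,-0.711,0,0,0,-0.02,1],
    [0.355,-0.711,0,0,0,-0.02,1],
    [0.355,-0.711,0,0,0,-0.02,1],
    [0.355,-0.711,0,0,0,-0.02,1],
    [0.355,-0.711,0,0,0,-0.02,1],
    [0.355,-0.711,0,0,0,-0.02,1],
    [0.355,-0.711,0,0,0,-0.02,1],
    [0.355,-0.711,0,0,0,-0.02,1],
    [0.355,-0.711,0,0,0,-0.02,1],
  ],
)

```text
time_s: 2.6
ee_pos: [545.3, -193.8, 249.8]
ee_rot: [180.0, 0.0, 161.9]
force: [0.2, -0.1, -0.5]
gripper_width: 91.5
gripper_force: 0.0
```

Run:
```python
from h import *
f=grab('wrist'); save(f,'pics/w1.png'); print(f['fx'],f['cx'],f['cy'],f['T_tool_cam'],f['s']['ee_pos'],f['s']['ee_rot'])
```

```text
371.64829954431775 317.54870194126073 234.52421628863829 [[ 1.27316488e-03 -9.59706706e-01 -2.81000743e-01  8.05385524e+01]
 [ 9.99998985e-01  1.04222797e-03  9.71280068e-04  8.12738199e-01]
 [-6.39277162e-04 -2.81001694e-01  9.59707059e-01 -2.09411552e+02]
 [ 0.00000000e+00  0.00000000e+00  0.00000000e+00  1.00000000e+00]] [ 545.30315063 -193.80635888  249.81871587] [1.79974136e+02 1.46812488e-02 1.61913891e+02]
```

View pics/w1.png

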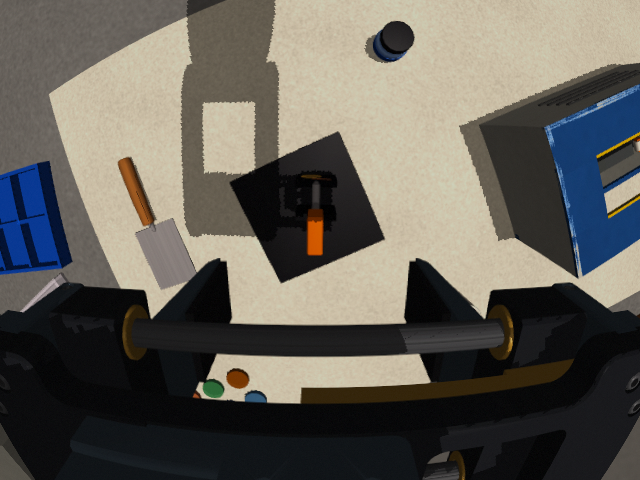

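The wrist view shows the orange grip centred between the fingers at (315,232) and aligned with them. Descending to grip.

>>> send_rows(
  motion=[
    [0,0,-0.06,0,0,0,1],
    [0,0,-0.12,0,0,0,1],
    [0,0,-0.175,0,0,0,1],
    [0,0,-0.175,0,0,0,1],
    [0,0,-0.175,0,0,0,-1],
    [0,0,-0.175,0,0,0,-1],
    [0,0,-0.175,0,0,0,-1],
    [0,0,-0.175,0,0,0,-1],
    [0,0,-0.175,0,0,0,-1],
    [0,0,-0.175,0,0,0,-1],
    [0,0,-0.175,0,0,0,-1],
    [0,0,-0.175,0,0,0,-1],
  ],
  squeeze=35,
)

```text
time_s: 4.15
ee_pos: [545.6, -195.7, 161.7]
ee_rot: [180.0, -0.0, 161.8]
force: [-0.2, -0.2, -0.1]
gripper_width: 14.1
gripper_force: 0.0
```

>>> send_rows(
  motion=[
    [0,0,0,0,0,0,-1],
    [0,0,0,0,0,0,-1],
    [0,0,0,0,0,0,-1],
    [0,0,0,0,0,0,-1],
  ],
)

```text
time_s: 4.65
ee_pos: [545.7, -195.6, 161.8]
ee_rot: [180.0, 0.0, 161.8]
force: [0.0, 0.6, 0.3]
gripper_width: 0.6
gripper_force: 0.0
```

Run:
```python
from h import *
f=grab('wrist'); g=grab('scene')
im=np.hstack([cv2.resize(f['pixels'],(400,300)),cv2.resize(g['pixels'][150:330,150:390],(400,300))])
cv2.imwrite('pics/w2.png',im[:,:,::-1])
X=pts(g); hsv=cv2.cvtColor(g['pixels'],cv2.COLOR_RGB2HSV); m=(cv2.inRange(hsv,(4,150,100),(18,255,255))>0)&(X[...,2]>50)&(X[...,1]<0)
print(np.nanpercentile(X[m],[2,50,98],axis=0))
```

```text
[[ 555.93434388 -203.80333818  171.79367217]
 [ 558.75920582 -200.00852219  186.35134717]
 [ 560.96616017 -195.79684887  197.51656108]]
```

View pics/w2.png

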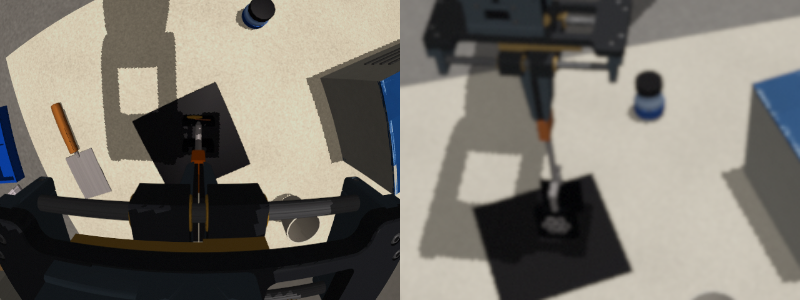

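The fingers look shut above or behind the block: the whole orange face is visible at about (545,130) in the right panel. I'll measure the fingers' actual position.

Run:
```python
from h import *
g=grab('scene'); X=pts(g); c=g['pixels'][165:265,190:290]
cv2.imwrite('pics/s3.png',cv2.resize(c[:,:,::-1],(600,600),interpolation=cv2.INTER_CUBIC))
for v in range(196,236,3):
    print(v,[tuple(int(round(q)) if q==q else 0 for q in X[v,u]) for u in range(228,246,3)])
s=env.state(); print(s['qpos'],s['gripper_width'],s['gripper_force'])
```

```text
196 [(560, -204, 263), (585, -200, 286), (585, -196, 285), (589, -192, 288), (590, -187, 288), (588, -183, 285)]
199 [(561, -205, 257), (561, -200, 256), (563, -195, 257), (566, -191, 259), (558, -186, 250), (311, -163, 0)]
202 [(561, -205, 251), (560, -201, 249), (564, -196, 251), (564, -192, 250), (561, -187, 246), (323, -165, 2)]
205 [(560, -206, 243), (559, -201, 241), (566, -197, 247), (567, -192, 246), (561, -187, 239), (328, -166, -2)]
208 [(561, -207, 237), (564, -202, 239), (562, -198, 236), (565, -193, 238), (561, -188, 233), (338, -168, -1)]
211 [(561, -208, 231), (561, -203, 229), (564, -198, 231), (565, -194, 231), (562, -189, 226), (351, -169, 3)]
214 [(559, -209, 222), (562, -204, 223), (562, -199, 222), (565, -195, 224), (563, -190, 221), (355, -171, -2)]
217 [(560, -209, 215), (563, -205, 218), (560, -200, 213), (565, -195, 218), (563, -190, 214), (366, -172, 1)]
220 [(367, -205, 1), (562, -205, 209), (561, -201, 207), (564, -196, 209), (548, -190, 191), (378, -174, 4)]
223 [(375, -206, 0), (377, -200, 1), (557, -201, 196), (564, -197, 201), (550, -191, 185), (383, -175, 0)]
226 [(384, -208, 1), (382, -201, -3), (560, -202, 192), (561, -197, 191), (554, -192, 183), (395, -177, 4)]
229 [(395, -209, 4), (394, -203, 1), (557, -203, 181), (561, -198, 185), (558, -193, 179), (399, -178, 0)]
232 [(401, -210, 1), (402, -204, 0), (558, -204, 175), (561, -199, 177), (560, -194, 174), (409, -180, 1)]
235 [(410, -212, 2), (412, -206, 2), (412, -199, 1), (543, -199, 149), (546, -194, 151), (417, -181, 1)]
[-2.08620175e+01  1.91891334e+01  9.01793794e+01  6.17895980e-03
  7.06311058e+01 -9.26589004e+01] 0.15915587959042882 0.0
```

View pics/s3.png

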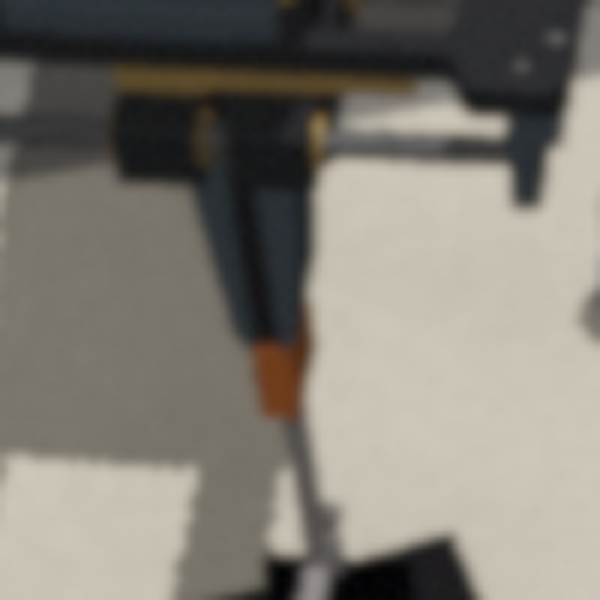

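The fingertips measure z ≈ 200 while the state says TCP z = 162. I'll check that against the wrist depth and `env.grip_depth`.

Run:
```python
from h import *
from scipy.spatial.transform import Rotation as Ro
print('grip_depth',env.grip_depth,[a for a in dir(env) if a[0]!='_'])
f=grab('wrist'); s=f['s']; d=f['depth']
v,u=np.mgrid[:480,:640]; x=u-f['cx'];y=v-f['cy'];r=np.hypot(x,y)+1e-9;th=r/f['fx']
P=np.stack([np.tan(th)*x/r*d,np.tan(th)*y/r*d,d],-1)
T=f['T_tool_cam']; Pt=P@T[:3,:3].T+T[:3,3]
W=Pt@Ro.from_euler('xyz',s['ee_rot'],degrees=True).as_matrix().T+s['ee_pos']
for q in((100,60),(60,300),(120,500),(200,300)): print(q,d[q].round(1),W[q].round(1))
hsv=cv2.cvtColor(f['pixels'],cv2.COLOR_RGB2HSV); m=cv2.inRange(hsv,(4,150,80),(18,255,255))>0; m&=(abs(v-250)<40)&(abs(u-317)<30)&(d>0)
print(m.sum(),np.percentile(W[m],[2,50,98],axis=0).round(1))
for vv in range(230,380,12): print(vv,Pt[vv,317].round(1),W[vv,317].round(1))
```

```text
grip_depth 18.8 ['Unreachable', 'grip_depth', 'job_done', 'state']
(100, 60) 342.6 [ 323.5 -438.9   -2. ]
(60, 300) 337.1 [ 398.  -164.1   -0.4]
(120, 500) 350.5 [512.3  21.    0.7]
(200, 300) 321.3 [ 523.2 -203.1   54.4]
92 [[ 528.2 -194.6  193.3]
 [ 530.3 -190.   194.6]
 [ 532.8 -185.2  196. ]]
230 [ 6.1  0.7 56.7] [ 540.1 -193.1  105.1]
242 [17.2  0.7 -8.1] [ 529.6 -189.6  169.9]
254 [ 17.7   0.7 -30.2] [ 529.1 -189.4  191.9]
266 [ 12.1   0.7 -32.7] [ 534.4 -191.1  194.4]
278 [  5.4   0.7 -32.7] [ 540.7 -193.2  194.5]
290 [ -1.    0.7 -33.5] [ 546.9 -195.2  195.3]
302 [ -8.3   0.7 -32.9] [ 553.8 -197.5  194.7]
314 [-122.2    0.7  162.8] [ 661.9 -233.1   -1. ]
326 [  33.8    0.8 -129.8] [ 513.8 -184.3  291.6]
338 [  33.4    0.8 -134.8] [ 514.2 -184.4  296.6]
350 [  30.4    0.8 -135.4] [ 517.  -185.4  297.2]
362 [-189.7    0.7  162.9] [ 726.1 -254.2   -1.1]
374 [-209.4    0.7  164.1] [ 744.9 -260.3   -2.3]
```

The camera geometry agrees with the reported pose, so the real fingertips end about 38 mm behind the reported TCP. The fingers shut just above the block, and nothing was touched. I'll open, go 36 mm lower and grip again.

>>> send_rows(
  motion=[
    [0,0,0,0,0,0,0],
    [0,0,0,0,0,0,0],
    [0,0,0,0,0,0,0],
    [0,0,0,0,0,0,0],
    [0,0,0,0,0,0,0],
    [0,0,-0.024,0,0,0,0],
    [0,0,-0.048,0,0,0,0],
    [0,0,-0.072,0,0,0,0],
    [0,0,-0.072,0,0,0,-1],
    [0,0,-0.072,0,0,0,-1],
    [0,0,-0.072,0,0,0,-1],
    [0,0,-0.072,0,0,0,-1],
    [0,0,-0.072,0,0,0,-1],
    [0,0,-0.072,0,0,0,-1],
    [0,0,-0.072,0,0,0,-1],
    [0,0,-0.072,0,0,0,-1],
  ],
  squeeze=35,
)

```text
time_s: 6.85
ee_pos: [545.9, -195.7, 126.2]
ee_rot: [180.0, 0.0, 161.8]
force: [-0.1, 0.3, 3.7]
gripper_width: 12.2
gripper_force: 35.0
```

Run:
```python
from h import *
g=grab('scene'); c=g['pixels'][165:305,190:290]
cv2.imwrite('pics/s4.png',cv2.resize(c[:,:,::-1],(400,560),interpolation=cv2.INTER_CUBIC))
```

```text
(no output)
```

View pics/s4.png

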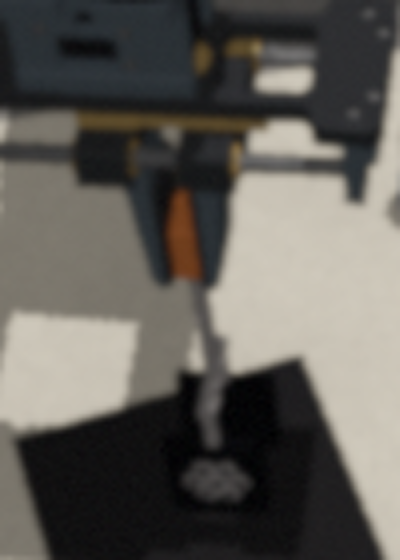

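The grip is held between the fingers (12.2 mm, 35 N). Lifting it, then carrying it over the opening while turning it to the cabinet's yaw.

>>> send_rows(
  motion=[
    [0,0,0.02,0,0,0,-1],
    [0,0,0.08,0,0,0,-1],
    [0,0,0.16,0,0,0,-1],
    [0,0,0.24,0,0,0,-1],
    [0,0,0.32,0,0,0,-1],
    [0,0.02,0.36,0,0,0.02,-1],
    [0.01,0.07,0.37,0,0,0.05,-1],
    [0.02,0.15,0.37,0,0,0.1,-1],
    [0.03,0.23,0.37,0,0,0.15,-1],
    [0.04,0.31,0.37,0,0,0.2,-1],
    [0.05,0.39,0.37,0,0,0.25,-1],
    [0.06,0.47,0.37,0,0,0.3,-1],
    [0.07,0.55,0.37,0,0,0.35,-1],
    [0.08,0.62,0.37,0,0,0.39,-1],
    [0.086,0.68,0.37,0,0,0.42,-1],
    [0.086,0.72,0.37,0,0,0.428,-1],
    [0.086,0.74,0.37,0,0,0.428,-1],
    [0.086,0.747,0.37,0,0,0.428,-1],
    [0.086,0.747,0.37,0,0,0.428,-1],
    [0.086,0.747,0.37,0,0,0.428,-1],
  ],
  squeeze=45,
)

```text
time_s: 9.4
ee_pos: [588.7, 177.0, 310.9]
ee_rot: [-180.0, 0.0, -172.6]
force: [-0.1, -0.2, -1.2]
gripper_width: 11.8
gripper_force: 45.0
```

Run:
```python
from h import *
s=env.state();print(s['ee_pos'].round(1),s['ee_rot'].round(2),s['force'].round(2),s['gripper_width'])
c=np.array([586.7,192.5]); a=np.radians(7.5); R=np.array([[np.cos(a),np.sin(a)],[-np.sin(a),np.cos(a)]])
g=grab('scene'); save(g,'pics/s5.png'); X=pts(g); hsv=cv2.cvtColor(g['pixels'],cv2.COLOR_RGB2HSV)
L=np.full(X.shape,np.nan); L[...,:2]=(X[...,:2]-c)@R.T; L[...,2]=X[...,2]
near=(abs(L[...,0])<60)&(abs(L[...,1]+15)<60)
for nm,m in(('orange',(cv2.inRange(hsv,(4,130,60),(18,255,255))>0)&near&(L[...,2]>300)),('plaq',near&(L[...,2]>180)&(L[...,2]<245)),('stem',near&(L[...,2]>275)&(L[...,2]<340)&(abs(L[...,1]+15)<8))):
    print(nm,m.sum(),np.nanpercentile(L[m],[3,50,97],axis=0).round(1).tolist())
v=near&(L[...,2]>180)&(L[...,2]<340)
for z in range(185,345,10):
    m=v&(abs(L[...,2]-z)<5); 
    if m.sum(): print(z,m.sum(),np.nanpercentile(L[m],[5,95],axis=0)[:,:2].round(1).tolist())
```

```text
[588.7 177.  310.9] [-179.99    0.   -172.59] [-0.1  -0.19 -1.18] 11.760602371146858
orange 96 [[8.3, -22.8, 356.7], [13.1, -14.8, 373.1], [17.1, -9.3, 399.4]]
plaq 1122 [[-22.2, -38.9, 193.4], [15.5, -20.4, 222.2], [22.8, 5.8, 242.4]]
stem 172 [[-3.6, -20.1, 276.3], [0.7, -18.0, 307.8], [3.3, -13.5, 337.5]]
195 129 [[-19.9, -38.7], [22.0, 3.0]]
205 191 [[-19.4, -38.7], [22.6, 4.3]]
215 186 [[-18.7, -38.4], [22.8, 5.7]]
225 223 [[-18.8, -38.5], [22.8, 4.3]]
235 221 [[-18.9, -38.4], [22.4, 4.7]]
245 190 [[-22.9, -37.5], [21.1, 2.3]]
255 31 [[-20.9, -18.8], [20.7, -14.2]]
265 91 [[-20.7, -19.8], [20.7, -12.7]]
275 52 [[-20.4, -19.7], [17.2, -13.7]]
285 22 [[-2.4, -19.6], [2.5, -13.7]]
295 28 [[-3.2, -19.5], [3.4, -14.6]]
305 28 [[-3.7, -19.3], [2.9, -14.1]]
315 25 [[-2.5, -20.1], [2.9, -14.4]]
325 27 [[-2.0, -20.2], [2.4, -14.3]]
335 27 [[-2.7, -19.6], [3.3, -15.0]]
```

View pics/s5.png

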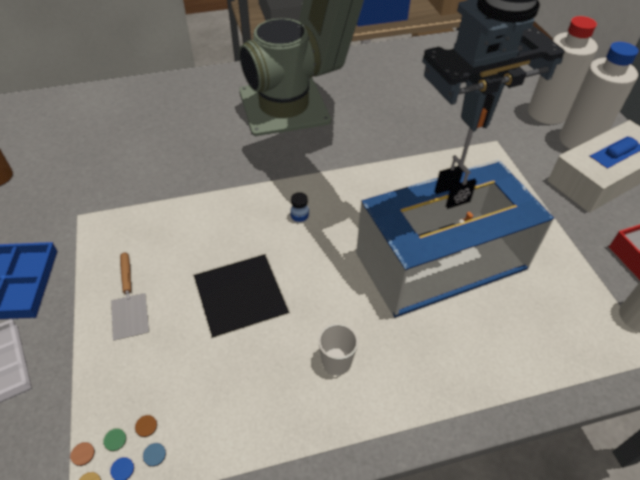

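The hanger is upright and centred over the opening: x is about 0, y is -17 and the plaques reach ±23 in the ±33 opening. Lowering it to 6 mm above the shank.

>>> send_rows(
  motion=[
    [0,0,-0.01,0,0,0,-1],
    [0,0,-0.04,0,0,0,-1],
    [0,0,-0.07,0,0,0,-1],
    [0,0,-0.1,0,0,0,-1],
    [0,0,-0.13,0,0,0,-1],
    [0,0,-0.16,0,0,0,-1],
    [0,0,-0.19,0,0,0,-1],
    [0,0,-0.22,0,0,0,-1],
    [0,0,-0.25,0,0,0,-1],
    [0,0,-0.27,0,0,0,-1],
    [0,0,-0.29,0,0,0,-1],
    [0,0,-0.3,0,0,0,-1],
    [0,0,-0.3,0,0,0,-1],
    [0,0,-0.3,0,0,0,-1],
  ],
)

```text
time_s: 11.2
ee_pos: [589.0, 178.0, 161.3]
ee_rot: [180.0, 0.1, -172.5]
force: [-0.1, -0.5, -0.8]
gripper_width: 11.5
gripper_force: 45.0
```

>>> send_rows(
  motion=[
    [0,0,-0.004,0,0,0,-1],
    [0,0,-0.008,0,0,0,-1],
    [0,0,-0.01,0,0,0,-1],
    [0,0,-0.01,0,0,0,-1],
    [0,0,-0.01,0,0,0,-1],
  ],
)

```text
time_s: 11.82
ee_pos: [588.7, 177.9, 155.8]
ee_rot: [180.0, 0.0, -172.5]
force: [-0.2, 0.1, -1.1]
gripper_width: 11.5
gripper_force: 45.0
```

>>> send_rows(
  motion=[
    [0,0,-0.001,0,0,0,-1],
    [0,0,-0.002,0,0,0,-1],
    [0,0,-0.002,0,0,0,-1],
  ],
)

```text
time_s: 12.2
ee_pos: [588.8, 177.9, 155.1]
ee_rot: [180.0, 0.0, -172.5]
force: [-0.3, -0.1, 1.3]
gripper_width: 11.8
gripper_force: 45.0
```

The shank was felt at TCP z ≈ 155. Easing up 1 mm and sliding towards the roller.

>>> send_rows(
  motion=[
    [0,0,0.002,0,0,0,-1],
    [-0.0008,0.006,0.002,0,0,0,-1],
    [-0.0024,0.018,0.002,0,0,0,-1],
    [-0.004,0.03,0.002,0,0,0,-1],
    [-0.0053,0.04,0.002,0,0,0,-1],
    [-0.0066,0.05,0.002,0,0,0,-1],
    [-0.0066,0.05,0.002,0,0,0,-1],
    [-0.0066,0.05,0.002,0,0,0,-1],
  ],
)

```text
time_s: 13.2
ee_pos: [585.4, 202.8, 155.7]
ee_rot: [-180.0, -0.0, -172.5]
force: [0.3, -0.9, -1.2]
gripper_width: 11.8
gripper_force: 45.0
```

>>> send_rows(
  motion=[
    [-0.0003,0.002,0,0,0,0,-1],
    [-0.0005,0.004,0,0,0,0,-1],
    [-0.0005,0.004,0,0,0,0,-1],
  ],
)

```text
time_s: 13.58
ee_pos: [585.1, 204.9, 155.8]
ee_rot: [180.0, 0.0, -172.5]
force: [-0.6, 0.3, -1.4]
gripper_width: 11.5
gripper_force: 45.0
```

>>> send_rows(
  motion=[
    [-0.0003,0.002,0,0,0,0,-1],
    [-0.0005,0.004,0,0,0,0,-1],
    [-0.0005,0.004,0,0,0,0,-1],
  ],
)

```text
time_s: 13.95
ee_pos: [584.9, 207.0, 155.8]
ee_rot: [180.0, 0.0, -172.5]
force: [0.7, -0.2, -1.9]
gripper_width: 11.3
gripper_force: 45.0
```

>>> send_rows(
  motion=[
    [-0.0003,0.002,0,0,0,0,-1],
    [-0.0005,0.004,0,0,0,0,-1],
    [-0.0005,0.004,0,0,0,0,-1],
  ],
)

```text
time_s: 14.32
ee_pos: [584.6, 209.0, 155.8]
ee_rot: [180.0, 0.0, -172.5]
force: [0.1, -0.8, -1.2]
gripper_width: 11.8
gripper_force: 45.0
```

>>> send_rows(
  motion=[
    [-0.0003,0.002,0,0,0,0,-1],
    [-0.0005,0.004,0,0,0,0,-1],
    [-0.0005,0.004,0,0,0,0,-1],
  ],
)

```text
time_s: 14.7
ee_pos: [584.4, 211.0, 155.8]
ee_rot: [180.0, 0.0, -172.5]
force: [-0.2, -0.7, -1.7]
gripper_width: 11.6
gripper_force: 45.0
```

>>> send_rows(
  motion=[
    [-0.0003,0.002,0,0,0,0,-1],
    [-0.0004,0.003,0,0,0,0,-1],
    [-0.0004,0.003,0,0,0,0,-1],
  ],
)

```text
time_s: 15.08
ee_pos: [584.2, 212.4, 155.8]
ee_rot: [180.0, 0.0, -172.5]
force: [-0.5, 0.3, -1.4]
gripper_width: 11.5
gripper_force: 45.0
```

>>> send_rows(
  motion=[
    [-0.0001,0.001,0,0,0,0,-1],
    [-0.0003,0.002,0,0,0,0,-1],
    [-0.0003,0.002,0,0,0,0,-1],
  ],
)

```text
time_s: 15.45
ee_pos: [584.1, 213.2, 155.9]
ee_rot: [-180.0, 0.0, -172.5]
force: [0.4, -1.8, -0.5]
gripper_width: 11.9
gripper_force: 45.0
```

>>> send_rows(
  motion=[
    [-0.0001,0.001,0,0,0,0,-1],
    [-0.0003,0.002,0,0,0,0,-1],
    [-0.0003,0.002,0,0,0,0,-1],
  ],
)

```text
time_s: 15.82
ee_pos: [584.0, 213.9, 156.1]
ee_rot: [-180.0, 0.0, -172.5]
force: [-0.2, -2.4, 1.7]
gripper_width: 12.0
gripper_force: 45.0
```

The roller is felt (Fy ≈ -2.4, Fz rising), at cab y ≈ 21.6. Pressing straight down in small steps.

>>> send_rows(
  motion=[
    [0,0,-0.001,0,0,0,-1],
    [0,0,-0.002,0,0,0,-1],
    [0,0,-0.003,0,0,0,-1],
    [0,0,-0.003,0,0,0,-1],
  ],
)

```text
time_s: 16.32
ee_pos: [584.0, 214.2, 154.1]
ee_rot: [-180.0, 0.0, -172.5]
force: [0.3, -3.4, 1.5]
gripper_width: 11.9
gripper_force: 45.0
```

>>> send_rows(
  motion=[
    [0,0,-0.001,0,0,0,-1],
    [0,0,-0.002,0,0,0,-1],
    [0,0,-0.003,0,0,0,-1],
    [0,0,-0.003,0,0,0,-1],
  ],
)

```text
time_s: 16.82
ee_pos: [583.9, 214.3, 152.6]
ee_rot: [-180.0, -0.0, -172.5]
force: [1.6, -5.1, 0.2]
gripper_width: 11.8
gripper_force: 45.0
```

>>> send_rows(
  motion=[
    [0,0,-0.002,0,0,0,-1],
    [0,0,-0.004,0,0,0,-1],
    [0,0,-0.006,0,0,0,-1],
    [0,0,-0.006,0,0,0,-1],
  ],
)

```text
time_s: 17.32
ee_pos: [583.8, 214.3, 149.4]
ee_rot: [-180.0, -0.0, -172.5]
force: [0.3, -3.7, -1.0]
gripper_width: 11.9
gripper_force: 45.0
```

>>> send_rows(
  motion=[
    [0,0,-0.002,0,0,0,-1],
    [0,0,-0.004,0,0,0,-1],
    [0,0,-0.006,0,0,0,-1],
    [0,0,-0.006,0,0,0,-1],
  ],
)

```text
time_s: 17.82
ee_pos: [583.8, 214.4, 146.6]
ee_rot: [180.0, -0.0, -172.5]
force: [0.6, -3.2, -1.4]
gripper_width: 11.7
gripper_force: 45.0
```

>>> send_rows(
  motion=[
    [0,0,-0.002,0,0,0,-1],
    [0,0,-0.004,0,0,0,-1],
    [0,0,-0.006,0,0,0,-1],
    [0,0,-0.006,0,0,0,-1],
  ],
)

```text
time_s: 18.32
ee_pos: [583.8, 214.4, 143.6]
ee_rot: [180.0, -0.0, -172.5]
force: [1.1, -3.6, -1.9]
gripper_width: 12.0
gripper_force: 45.0
```

>>> send_rows(
  motion=[
    [0,0,-0.003,0,0,0,-1],
    [0,0,-0.006,0,0,0,-1],
    [0,0,-0.008,0,0,0,-1],
    [0,0,-0.008,0,0,0,-1],
  ],
)

```text
time_s: 18.82
ee_pos: [583.8, 214.4, 139.5]
ee_rot: [180.0, -0.0, -172.5]
force: [1.4, -3.9, -0.8]
gripper_width: 11.6
gripper_force: 45.0
```

>>> send_rows(
  motion=[
    [0,0,-0.001,0,0,0,-1],
    [0,0,-0.002,0,0,0,-1],
    [0,0,-0.002,0,0,0,-1],
  ],
)

```text
time_s: 19.2
ee_pos: [583.8, 214.4, 138.7]
ee_rot: [180.0, -0.0, -172.5]
force: [0.7, -4.1, -1.1]
gripper_width: 11.9
gripper_force: 45.0
```

>>> send_rows(
  motion=[
    [0,0,-0.001,0,0,0,-1],
    [0,0,-0.002,0,0,0,-1],
    [0,0,-0.002,0,0,0,-1],
  ],
)

```text
time_s: 19.58
ee_pos: [583.8, 214.4, 138.1]
ee_rot: [180.0, 0.0, -172.5]
force: [0.7, -4.4, 1.9]
gripper_width: 12.0
gripper_force: 45.0
```

>>> send_rows(
  motion=[
    [0,0,-0.001,0,0,0,-1],
    [0,0,-0.001,0,0,0,-1],
    [0,0,-0.001,0,0,0,-1],
  ],
)

```text
time_s: 19.95
ee_pos: [583.9, 214.4, 138.0]
ee_rot: [180.0, 0.0, -172.5]
force: [-0.3, -5.0, 5.1]
gripper_width: 12.0
gripper_force: 45.0
```

The floor is felt at TCP z ≈ 138.1, exactly 17 mm below the shank. I'll ease the side load from the roller before letting go.

>>> send_rows(
  motion=[
    [0,0,0.0015,0,0,0,-1],
    [0,-0.001,0.0015,0,0,0,-1],
    [0,-0.001,0.0015,0,0,0,-1],
  ],
)

```text
time_s: 20.32
ee_pos: [583.9, 214.2, 138.1]
ee_rot: [180.0, 0.0, -172.5]
force: [0.4, -2.7, 3.6]
gripper_width: 11.6
gripper_force: 45.0
```

>>> send_rows(
  motion=[
    [0,-0.001,0,0,0,0,-1],
    [0,-0.001,0,0,0,0,-1],
    [0,-0.001,0,0,0,0,-1],
  ],
)

```text
time_s: 20.7
ee_pos: [584.0, 213.8, 138.1]
ee_rot: [180.0, 0.0, -172.5]
force: [-0.1, -1.2, 2.5]
gripper_width: 11.9
gripper_force: 45.0
```

>>> send_rows(
  motion=[
    [0,-0.001,0,0,0,0,-1],
    [0,-0.001,0,0,0,0,-1],
    [0,-0.001,0,0,0,0,-1],
  ],
  squeeze=10,
)

```text
time_s: 21.08
ee_pos: [584.0, 213.0, 138.1]
ee_rot: [180.0, 0.0, -172.5]
force: [0.5, -0.8, 2.2]
gripper_width: 11.6
gripper_force: 10.0
```

>>> send_rows(
  motion=[
    [0,0,0,0,0,0,-1],
    [0,0,0,0,0,0,-1],
    [0,0,0,0,0,0,-1],
  ],
  squeeze=3,
)

```text
time_s: 21.45
ee_pos: [584.0, 213.0, 138.1]
ee_rot: [180.0, 0.0, -172.5]
force: [1.1, -1.1, 2.5]
gripper_width: 11.9
gripper_force: 3.0
```

>>> send_rows(
  motion=[
    [0,0,0,0,0,0,-0.7],
    [0,0,0,0,0,0,-0.65],
    [0,0,0,0,0,0,-0.5],
    [0,0,0,0,0,0,-0.2],
    [0,0,0,0,0,0,0],
    [0,0,0,0,0,0,0],
    [0,0,0,0,0,0,0],
  ],
)

```text
time_s: 22.32
ee_pos: [583.8, 212.9, 138.0]
ee_rot: [180.0, -0.0, -172.5]
force: [0.7, -0.2, 0.1]
gripper_width: 45.4
gripper_force: 0.0
```

Run:
```python
from h import *
c=np.array([586.7,192.5]); a=np.radians(7.5); R=np.array([[np.cos(a),np.sin(a)],[-np.sin(a),np.cos(a)]])
g=grab('scene'); X=pts(g); hsv=cv2.cvtColor(g['pixels'],cv2.COLOR_RGB2HSV)
L=X.copy(); L[...,:2]=(X[...,:2]-c)@R.T
o=(cv2.inRange(hsv,(4,130,60),(18,255,255))>0)&(L[...,2]>160)&(abs(L[...,0])<40)&(abs(L[...,1]-20)<40)
print(o.sum(),np.nanpercentile(L[o],[3,50,97],axis=0).round(1).tolist())
cv2.imwrite('pics/s6.png',cv2.resize(g['pixels'][90:310,350:560,::-1],None,fx=2.7,fy=2.7,interpolation=cv2.INTER_CUBIC)); print(env.state()['force'])
```

```text
147 [[-1.4, -2.7, 183.2], [9.8, 14.4, 202.8], [16.2, 23.2, 220.1]]
[ 0.26507083 -0.45807237  0.61812717]
```

View pics/s6.png

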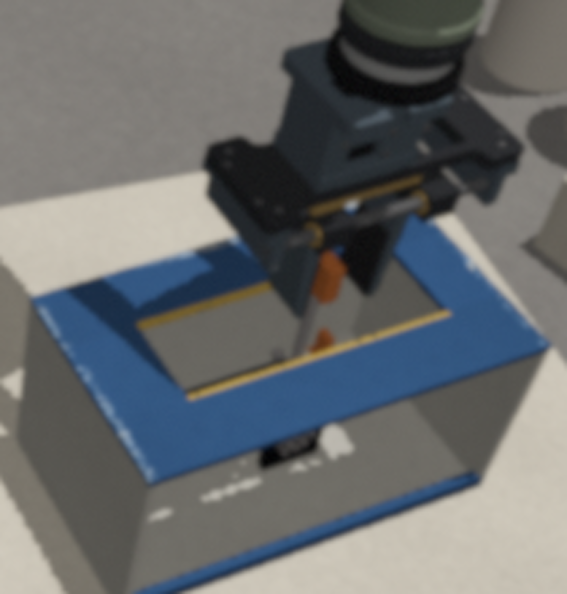

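The hanger hangs freely: the grip at (330,280) stands clear between the fingers, and the plaques are below the hook. Retreating straight up, then checking.

>>> send_rows(
  motion=[
    [0,0,0.01,0,0,0,0.2],
    [0,0,0.05,0,0,0,0.3],
    [0,0,0.1,0,0,0,0.3],
    [0,0,0.18,0,0,0,0.3],
    [0,0,0.26,0,0,0,0.3],
    [0,0,0.3,0,0,0,0.3],
    [0,0,0.3,0,0,0,0.3],
    [0,0,0.3,0,0,0,0.3],
    [0,0,0.3,0,0,0,0.3],
    [0,0,0.3,0,0,0,0.3],
    [0,0,0.3,0,0,0,0.3],
    [0,0,0.3,0,0,0,0.3],
    [0,0,0.3,0,0,0,0.3],
    [0,0,0.3,0,0,0,0.3],
  ],
)

```text
time_s: 24.12
ee_pos: [583.9, 212.9, 288.1]
ee_rot: [180.0, 0.0, -172.5]
force: [0.1, 0.5, -0.1]
gripper_width: 59.2
gripper_force: 0.0
```

Run:
```python
from h import *
c=np.array([586.7,192.5]); a=np.radians(7.5); R=np.array([[np.cos(a),np.sin(a)],[-np.sin(a),np.cos(a)]])
for k in range(2):
    g=grab('scene'); X=pts(g); hsv=cv2.cvtColor(g['pixels'],cv2.COLOR_RGB2HSV)
    L=X.copy(); L[...,:2]=(X[...,:2]-c)@R.T
    o=(cv2.inRange(hsv,(4,130,60),(18,255,255))>0)&(L[...,2]>160)&(L[...,2]<225)&(abs(L[...,0])<40)&(abs(L[...,1]-20)<40)
    print(o.sum(),np.nanpercentile(L[o],[3,50,97],axis=0).round(1).tolist())
    q=L[(abs(L[...,0])<40)&(abs(L[...,1]-20)<50)]
    for z in(30,50,62,130,140,150,160,170,185,205):
        m=abs(q[:,2]-z)<5; m&=(q[:,0]<30)
        if m.sum(): print(z,m.sum(),np.percentile(q[m],[5,50,95],axis=0)[:,:2].round(1).tolist())
```

```text
232 [[-13.9, 11.6, 182.6], [3.0, 13.6, 199.7], [13.9, 20.8, 209.9]]
30 64 [[16.4, -0.6], [21.3, 16.7], [23.1, 42.3]]
50 27 [[20.8, 3.3], [22.7, 21.6], [24.0, 39.8]]
130 35 [[-5.1, 16.7], [0.7, 37.0], [4.2, 42.4]]
140 20 [[-2.7, 15.2], [0.9, 17.2], [3.3, 20.6]]
150 79 [[-39.3, -25.1], [-34.0, 7.8], [1.9, 29.6]]
160 107 [[-39.7, -28.6], [-35.2, 10.4], [1.9, 33.1]]
170 15 [[-3.9, 14.6], [0.8, 16.2], [2.4, 18.6]]
185 66 [[-14.3, 12.2], [4.3, 13.1], [13.6, 23.5]]
205 127 [[-14.3, 11.6], [0.6, 15.0], [13.3, 22.7]]
233 [[-13.6, 11.4, 182.1], [2.7, 13.5, 199.7], [14.0, 21.0, 210.0]]
30 56 [[16.6, -0.4], [21.4, 17.5], [22.9, 43.2]]
50 24 [[21.1, 3.2], [22.5, 22.5], [23.7, 40.6]]
130 32 [[-4.6, 16.7], [0.6, 22.2], [4.9, 41.4]]
140 17 [[-1.3, 15.6], [0.6, 17.6], [2.3, 21.7]]
150 84 [[-38.9, -22.9], [-34.1, 10.6], [2.3, 29.6]]
160 92 [[-39.3, -26.7], [-34.8, 8.6], [1.8, 31.4]]
170 17 [[-2.8, 15.0], [1.1, 16.2], [3.4, 20.4]]
185 68 [[-13.5, 11.6], [5.6, 13.6], [14.2, 22.1]]
205 129 [[-14.6, 11.9], [0.6, 15.2], [13.4, 23.3]]
```

```bash
python3 -c "
from workcell import env
print(env.job_done())"
```

```text
the job is handed in; nothing more can be done
None
```

The hanger is on the hook with its bar at the bottom of the seat under the roller, released, still and tilted about 0.03 rad; the job was handed in at about 24 s, with no verdict shown. The first grip attempt closed on air just above the block without touching it, and a second attempt 36 mm lower held.

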